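# Find the socket that fits the clamp nut

## Robot

A 6-joint arm with a two-finger parallel gripper is mounted at the origin on the work surface. World frame = base frame: x ahead of the robot, y to its left, z up, the work surface at z = 0. Lengths are in m, angles in rad, forces in N, time in s.
With the tool pointing down it reaches from about 0.425 to 0.95 m from the base axis. Payload 3.5 kg.
Tool frame: the origin (TCP) lies midway between the tips of the shut fingers; the grasp point (between the pads) lies 19 mm behind it; z points along the fingers, y is the direction in which the jaws open and shut (so a half turn about z gives the same grasp; the last joint's range is limited). The gripper opens to 85 mm and grips with 20 to 120 N. Pads are 22 mm wide; open, the fingers measure 114 mm over their backs; the gripper's body (76 mm by 85 mm) begins 54 mm behind the grasp point. The pads swing forward as they close: fully open they stand 13 mm farther back than shut.
Start: joints at [0.976, 0.286, 1.577, -0, 1.279, -0.15], TCP at [0.29, 0.609, 0.231] pointing down, gripper open.
Joint ranges: [-2.77, 2.77], [-0.9, 2.22], [0.21, 2.48], [-1.53, 4.67], [0.24, 2.81], [-2.84, 2.84]. Speed limits (rad/s): [2.79, 2.79, 3.14, 3.14, 3.14, 3.14].

## Interface

Orientations are given as a unit quaternion [x, y, z, w].
In Python, from workcell import * gives the robot as it stands.
- The arm moves only by the tool move_arm, never from a script. Its argument "deltas" is a list of rows, each an object with "grip": the finger opening in cm, from 0 to 8.54; "linear": the shift along the world's x, y, z in cm, a list of three; "delta_rot": the turn, a rotation vector about the world's x, y, z in rad, a list of three. In form: [{"grip": grip, "linear": [tx, ty, tz], "delta_rot": [ax, ay, az]}, ...]. A call has 1 to 8 rows; each row is the pose to reach, as a shift and turn from the pose commanded when the call began; what a row does not reach only later rows make up. A row lasts 1/12 s, in which the tool goes at most 41.7 mm and 7.16 degrees, less where a joint would pass 70% of its speed; a pose out of reach is approached as far as the arm can. A call with a gripper value outside its range is refused whole. The fingers move at their own pace and stop on an object; "squeeze" is the grip in N (left out, the last holds). Time passes only in rows, so rows that repeat a pose let the fingers close. It gives the time, the measured TCP pose, the force and the opening at its end, in the units of the state.
- sense(): the state, without advancing time (a new reading comes with each control period).
- capture(name): name is "side" or "top" or "wrist"; returns (picture, depth): 400x640x3 uint8, blue, green, red; 400x640 float32, m along the optical axis (not along the pixel's ray), 0 where there is no reading.
- camera_info(name): a dict with "camera_matrix" (3x3 intrinsics, pixels), "pose" (4x4, takes a point from camera to world coordinates). Camera axes: x right, y down, z forward; pixel columns grow to the right and rows downward; lengths in m; the calibration is good to about 2 mm. The wrist camera is an equidistant fisheye: a pixel r from the principal point sees the ray r / f radians off the axis. A picture is of the moment at which its call begins: read the wrist's pose just before it. camera_info takes no time and is no camera call; for the wrist camera it gives the pose at the moment of the call.
- job_done(): hands the job in, once; it reports no verdict.
Trained networks look in the newest picture that a camera, given by its name, has taken for a name from the list of things; names that differ only in an ending like _2 or _b are one class to them, and where a whole thing is asked for, a point or a joint stands for the part that bears it (a point fixed in the world has none). Each returns a list of dicts, best first, with "conf" (0 to 1); they miss things now and then, are a little off and sometimes report something else, mostly with a low value. They report only what shows in the picture. A call takes as long as a camera call. They do not tell look-alikes from the thing itself.
- regions_of(camera, target): "mask" (400x640 bool, what is visible of it) and "box" ([left, top, right, bottom] in pixels, round what is visible of it).
The state is a dict: "clock": time; "qpos": joint angles; "qvel": joint speeds; "joint_torque": joint torques, N m; "tcp_pos": TCP position; "orientation": TCP orientation; "ft_force": force on the tool from outside, world axes, zero at the start; "moment": the same for the moment, N m; "finger_gap": finger opening in m.
Only numpy, scipy, OpenCV 4.12 (cv2) and the standard library are available. Lean on these libraries where they do the work, as an engineer would, in place of code of your own. Each camera call takes 0.05 s, during which the arm holds its last target. There are 200 camera calls.

## Task

Find which of the three hand sockets fits the hex nut on the clamp base that stands on the bare table in front of the robot (not the spares on the grey foam) by trying them on; a socket that is too big slips over loosely and does not count, and those not used must end standing upright on the mat or the table. Push the one that fits fully down over the nut until it sits on the washer, and finish while still gripping it there. Leave the swab tub, the lens tube and the brass bracket alone.

Things in the scene. Friction and masses are not known exactly. Their poses are not given: they have to be found in the camera images.
- socket_small_center (a point): Small hand socket, loose, about 0.2 kg, 82 mm tall: steel sleeve 27 mm wide, 40 mm tall; above it to 80 mm a yellow six-sided handle, 24 mm across flats. Stands open end down. Opening: hexagon 17.8 mm across flats, 26 deep, for a 16 mm nut. Point: on the axis 41 mm above the lower rim; z up. One pair of flats of handle and opening faces along x (others every 60 deg).
- socket_medium_center (a point): Medium hand socket, loose, about 0.2 kg, 82 mm tall: steel sleeve 33 mm wide, 40 mm tall; above it to 80 mm a blue six-sided handle, 24 mm across flats. Stands open end down. Opening: hexagon 22.8 mm across flats, 26 deep, for a 21 mm nut. Point: on the axis 41 mm above the lower rim; z up. One pair of flats of handle and opening faces along x (others every 60 deg).
- socket_large_center (a point): Large hand socket, loose, about 0.2 kg, 82 mm tall: steel sleeve 39 mm wide, 40 mm tall; above it to 80 mm a red six-sided handle, 24 mm across flats. Stands open end down. Opening: hexagon 27.8 mm across flats, 26 deep, for a 26 mm nut. Point: on the axis 41 mm above the lower rim; z up. One pair of flats of handle and opening faces along x (others every 60 deg).
- nut_a (a point): Brass nut a, fixed; 16, 21 or 26 mm across flats (a, b, c differ; which is which is not told). The nut to use has y below 0.3; two spares on the grey foam at the left have y above 0.35. Black base 90 x 90 x 12 mm, 48 mm washer on it; on that the nut, 14 mm tall (top 4 mm a cone, 3 mm narrower all round); stud 4 mm above. Point: centre of the washer's top, where a seated rim rests, 15 mm above the table; z up, flats face along x (others every 60 deg).
- nut_b (a point): Brass nut b, fixed; 16, 21 or 26 mm across flats (a, b, c differ; which is which is not told). The nut to use has y below 0.3; two spares on the grey foam at the left have y above 0.35. Base, washer and stud as described for nut a. Point: centre of the washer's top, where a seated rim rests, 15 mm above the table; z up, flats face along x (others every 60 deg).
- nut_c (a point): Brass nut c, fixed; 16, 21 or 26 mm across flats (a, b, c differ; which is which is not told). The nut to use has y below 0.3; two spares on the grey foam at the left have y above 0.35. Base, washer and stud as described for nut a. Point: centre of the washer's top, where a seated rim rests, 15 mm above the table; z up, flats face along x (others every 60 deg).
- mat: Fixed black rubber mat, 85 x 280 x 3 mm, on which the three sockets stand in a row 95 mm apart along its y, order varying. Origin at the centre of its underside on the table.
- swabs_center (a point): Bystander: white tub, 54 mm wide and 50 mm tall, with swabs up to 85 mm; loose. The point is on its axis 25 mm up.
- lens_tube_center (a point): Bystander: black lens tube standing on end, 38 mm in diameter, 55 mm tall; loose. The point is its centre.
- bracket_center (a point): Bystander: brass L-shaped fibre bracket, 40 x 30 mm foot, 57 mm tall; loose. The point is 28.5 mm above the middle of its foot.
Mind the look-alikes: they are no part of the job. What is shaped like the part that bears socket_medium_center but purple or turquoise is not meant.

How it is judged:
At the end, for the whole second after the job is handed in: The socket matching the nut in front is upright (0.06 rad), centred on it within 3 mm, rim within 2.5 mm of the washer, still, and gripped by the fingers with over 2 N; the other two stand upright (0.08 rad) and still on the mat or table (((world y of nut_c below 0.32 m and horizontal distance between socket_small_center and nut_c below 0.003 m and z of socket_small_center in the frame of nut_c between 0.038 and 0.0435 m and angle between socket_small_center's own z axis and vertical below 0.06 rad and contact force between socket_small and the fingers above 2 N and linear speed of each of socket_small, socket_medium, socket_large below 0.02 m/s and height (world z) of socket_medium_center between 0.037 and 0.048 m and angle between each of socket_medium_center, socket_large_center's own z axis and vertical below 0.08 rad and height (world z) of socket_large_center between 0.037 and 0.048 m) or (world y of nut_a below 0.32 m and horizontal distance between socket_medium_center and nut_a below 0.003 m and z of socket_medium_center in the frame of nut_a between 0.038 and 0.0435 m and angle between socket_medium_center's own z axis and vertical below 0.06 rad and contact force between socket_medium and the fingers above 2 N and linear speed of each of socket_medium, socket_small, socket_large below 0.02 m/s and height (world z) of socket_small_center between 0.037 and 0.048 m and angle between each of socket_small_center, socket_large_center's own z axis and vertical below 0.08 rad and height (world z) of socket_large_center between 0.037 and 0.048 m) or (world y of nut_b below 0.32 m and horizontal distance between socket_large_center and nut_b below 0.003 m and z of socket_large_center in the frame of nut_b between 0.038 and 0.0435 m and angle between socket_large_center's own z axis and vertical below 0.06 rad and contact force between socket_large and the fingers above 2 N and linear speed of each of socket_large, socket_small, socket_medium below 0.02 m/s and height (world z) of socket_small_center between 0.037 and 0.048 m and angle between each of socket_small_center, socket_medium_center's own z axis and vertical below 0.08 rad and height (world z) of socket_medium_center between 0.037 and 0.048 m))); the arm keeps its last pose, push and grip.
It fails at once if the swabs was moved by more than 30 mm or tipped (distance of swabs_center from where it was at the start of the episode above 0.03 m or angle between swabs_center's own z axis and vertical above 0.5 rad).
It fails at once if the lens tube was moved by more than 30 mm or tipped (distance of lens_tube_center from where it was at the start of the episode above 0.03 m or angle between lens_tube_center's own z axis and vertical above 0.5 rad).
It fails at once if the bracket was moved by more than 30 mm or tipped (distance of bracket_center from where it was at the start of the episode above 0.03 m or angle between bracket_center's own z axis and vertical above 0.5 rad).
It also fails if it takes over 72 s, if anything falls off the work surface, if the arm or the gripper's body presses on something with over 40 N, if the wrist force passes 120 N, or if a joint passes its speed limit or range.

## Working session

There is one attempt and no reset: what is moved stays moved. The work goes in short steps, Python scripts to look and compute and a tool call to move; the robot and the scene stay as the last step left them, time stands still between calls to the robot, and variables do not carry over. Pictures are saved under pics/ and viewed, about 8 in all and at most 12, crops included, and the job is handed in when it is done.

Besides the shell and the picture viewer there is one more tool, called after "Call:" in YAML: its name, and indented under it one key for each argument. move_arm: Moves the arm, as the interface text tells. Its arguments: {"type":"object","properties":{"deltas":{"type":"array"},"squeeze":{"type":"number"}},"required":["deltas"]}

```bash
mkdir -p pics
cat > h.py <<'E'
from workcell import *
import numpy as np, cv2
def pts(cam,d,mask,info):
    K=np.array(info["camera_matrix"]);T=np.array(info["pose"])
    v,u=np.nonzero(mask&(d>0)); z=d[v,u]
    P=np.c_[(u-K[0,2])/K[0,0]*z,(v-K[1,2])/K[1,1]*z,z]
    return P@T[:3,:3].T+T[:3,3]
E
python3 - <<'E'
from h import *
s=sense();print(s["clock"],s["tcp_pos"],s["orientation"],s["ft_force"],s["finger_gap"])
ims=[]
for c in("top","side"):
    im,d=capture(c);i=camera_info(c);cv2.imwrite(f"pics/{c}0.png",im)
    print(c,np.round(i["pose"],3).tolist(),np.round(i["camera_matrix"],1).tolist())
    for n in("socket_small_center","socket_medium_center","socket_large_center","nut_a","mat","swabs_center","lens_tube_center","bracket_center"):
        try:
          for r in regions_of(c,n)[:4]:
            P=pts(c,d,r["mask"],i)
            if len(P)==0: print(n,r["box"]);continue
            hi=P[P[:,2]>P[:,2].max()-.006]
            print(n,round(r["conf"],2),list(map(int,r["box"])),"med",np.round(np.median(P,0),3),"zmax",P[:,2].max().round(3),"topc",np.round((hi.min(0)+hi.max(0))/2,3))
        except Exception as e: print(n,e)
E
```

```text
0.0 [0.29004544 0.60877422 0.2299392 ] [ 2.20584463e-01  9.75367158e-01 -1.09838411e-03 -4.42766957e-04] [-0.18589906 -0.89489342  0.34743145] 0.08557287079664674
top [[-0.023, -0.989, 0.145, 0.376], [-1.0, 0.024, 0.009, 0.029], [-0.013, -0.144, -0.989, 1.261], [0.0, 0.0, 0.0, 1.0]] [[413.2, 0.0, 322.0], [0.0, 413.2, 200.0], [0.0, 0.0, 1.0]]
socket_small_center 0.44 [349, 190, 362, 204] med [ 0.56  -0.062  0.078] zmax 0.088 topc [ 0.563 -0.064  0.085]
socket_medium_center 0.74 [445, 180, 460, 188] med [ 0.589 -0.347  0.055] zmax 0.086 topc [ 0.593 -0.353  0.083]
socket_medium_center 0.54 [401, 153, 412, 166] med [ 0.669 -0.219  0.052] zmax 0.085 topc [ 0.673 -0.222  0.082]
socket_medium_center 0.54 [422, 144, 439, 157] med [ 0.688 -0.286  0.056] zmax 0.088 topc [ 0.69  -0.288  0.085]
socket_medium_center 0.5 [294, 256, 310, 272] med [0.364 0.105 0.013] zmax 0.062 topc [0.356 0.114 0.059]
socket_large_center 0.67 [384, 185, 395, 200] med [ 0.567 -0.16   0.044] zmax 0.089 topc [ 0.573 -0.164  0.086]
nut_a 0.97 [189, 180, 219, 214] med [0.576 0.398 0.012] zmax 0.037 topc [0.578 0.401 0.
[... 2119 characters left out ...]
at 0.78 [317, 224, 437, 321] med [ 0.562 -0.187  0.004] zmax 0.058 topc [ 0.58  -0.249  0.058]
mat 0.25 [368, 239, 390, 272] med [ 0.563 -0.174  0.043] zmax 0.09 topc [ 0.572 -0.169  0.087]
swabs_center 0.96 [359, 145, 377, 178] med [0.745 0.048 0.049] zmax 0.088 topc [0.753 0.05  0.085]
swabs_center 0.43 [218, 218, 241, 238] med [0.359 0.102 0.015] zmax 0.061 topc [0.352 0.111 0.059]
swabs_center 0.32 [407, 195, 428, 221] med [ 0.738 -0.128  0.045] zmax 0.06 topc [ 0.748 -0.124  0.057]
lens_tube_center 0.76 [405, 195, 428, 218] med [ 0.738 -0.127  0.046] zmax 0.06 topc [ 0.749 -0.124  0.057]
bracket_center 0.54 [220, 214, 241, 240] med [0.359 0.103 0.015] zmax 0.061 topc [0.353 0.112 0.059]
```

Run:
```python
import cv2,numpy as np
a=cv2.imread("pics/top0.png")[110:290,170:490]; b=cv2.imread("pics/side0.png")[100:340,160:480]
a=cv2.resize(a,None,fx=2,fy=1.5*4/3,interpolation=3)[:340]
b=cv2.resize(b,None,fx=2,fy=2,interpolation=3)
cv2.imwrite("pics/a.png",a);cv2.imwrite("pics/b.png",b)
```

```text
(no output)
```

View pics/a.png

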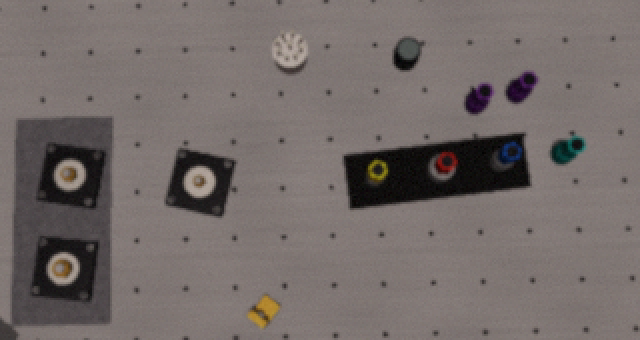

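View pics/b.png

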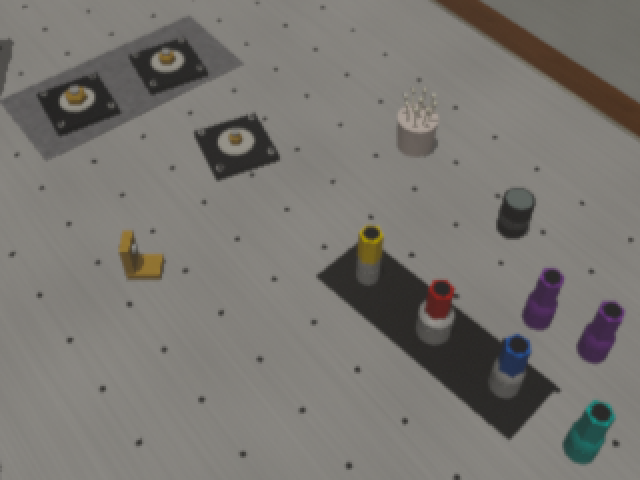

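The side view shows yellow (345,220), red (380,250) and blue (417,275) on the mat. The look-alikes are purple (432,245) and (460,265), and turquoise (452,313), all off the mat. The front nut is at (277,170) and the spares are on the foam at (198,149) and (243,130). The front nut looks like the smallest, so I'll try the small (yellow) socket first, starting with a close look at the nut.

Call:
move_arm:
  deltas:
    - {"grip": 8.5,"linear": [27,-41,2],"delta_rot": [0,0,0]}
    - {"grip": 8.5,"linear": [27,-41,2],"delta_rot": [0,0,0]}
    - {"grip": 8.5,"linear": [27,-41,2],"delta_rot": [0,0,0]}
    - {"grip": 8.5,"linear": [27,-41,2],"delta_rot": [0,0,0]}
    - {"grip": 8.5,"linear": [27,-41,2],"delta_rot": [0,0,0]}
    - {"grip": 8.5,"linear": [27,-41,2],"delta_rot": [0,0,0]}
    - {"grip": 8.5,"linear": [27,-41,2],"delta_rot": [0,0,0]}
    - {"grip": 8.5,"linear": [27,-41,2],"delta_rot": [0,0,0]}

```text
clock: 1.57
tcp_pos: [0.4743, 0.3294, 0.2453]
orientation: [0.22, 0.975, 0.0, 0.0]
ft_force: [0.2, 0.1, -0.1]
finger_gap: 0.0849
```

Call:
move_arm:
  deltas:
    - {"grip": 8.5,"linear": [8.5,-13,-4],"delta_rot": [0,0,0]}
    - {"grip": 8.5,"linear": [8.5,-13,-4],"delta_rot": [0,0,0]}
    - {"grip": 8.5,"linear": [8.5,-13,-4],"delta_rot": [0,0,0]}
    - {"grip": 8.5,"linear": [8.5,-13,-4],"delta_rot": [0,0,0]}
    - {"grip": 8.5,"linear": [8.5,-13,-4],"delta_rot": [0,0,0]}
    - {"grip": 8.5,"linear": [8.5,-13,-4],"delta_rot": [0,0,0]}

```text
clock: 2.07
tcp_pos: [0.559, 0.1995, 0.2041]
orientation: [0.222, 0.975, -0.0, -0.001]
ft_force: [-0.4, 1.2, 0.8]
finger_gap: 0.0849
```

```bash
cat >> h.py <<'E'
def wpts(d,mask,info):
    K=np.array(info["camera_matrix"]);T=np.array(info["pose"])
    v,u=np.nonzero(mask&(d>0)); z=d[v,u]
    a=(u-K[0,2])/K[0,0];b=(v-K[1,2])/K[1,1];th=np.hypot(a,b)+1e-9
    P=np.c_[np.tan(th)/th*a*z,np.tan(th)/th*b*z,z]
    return P@T[:3,:3].T+T[:3,3],v,u
def look(names):
    i=camera_info("wrist");im,d=capture("wrist");out={}
    for n in names:
        out[n]=regions_of("wrist",n)
        for r in out[n][:3]:
            P,_,_=wpts(d,r["mask"],i)
            if len(P)<5: continue
            hi=P[P[:,2]>np.percentile(P[:,2],99)-.006]
            print(n,round(r["conf"],2),list(map(int,r["box"])),"zmax",P[:,2].max().round(3),"topc",np.round((hi.min(0)+hi.max(0))/2,4),"ext",np.round(np.ptp(hi,axis=0),4))
    return im,d,i,out
E
python3 - <<'E'
from h import *
im,d,i,o=look(["nut_a"]);cv2.imwrite("pics/w1.png",im)
print(np.round(i["pose"],3),np.round(i["camera_matrix"],1));s=sense();print(s["clock"],s["tcp_pos"])
P,v,u=wpts(d,np.ones(d.shape,bool),i)
# rectified height map: ortho view around nut, 0.25mm/px
m=(abs(P[:,0]-.561)<.06)&(abs(P[:,1]-.2)<.06)
print(m.sum());u,v,P=u[m],v[m],P[m]
for lo,hi in((-.01,.006),(.01,.0135),(.0135,.017),(.02,.028),(.027,.031),(.031,.04)):
    k=(P[:,2]>lo)&(P[:,2]<hi);q=P[k]
    if len(q): print(lo,hi,k.sum(),np.round((q.min(0)+q.max(0))/2,4),np.round(q.mean(0),4),np.round(np.ptp(q,axis=0),4))
b=im[v.min():v.max(),u.min():u.max()];print(u.min(),v.min(),b.shape)
cv2.imwrite("pics/w1c.png",cv2.resize(b,None,fx=4,fy=4,interpolation=2)[:600,:800])
E
```

```text
nut_a 0.96 [442, 78, 515, 168] zmax 0.036 topc [0.5767 0.4005 0.0318] ext [0.0169 0.019  0.0079]
nut_a 0.84 [277, 126, 374, 222] zmax 0.036 topc [0.5609 0.2008 0.0314] ext [0.013  0.0149 0.0083]
nut_a 0.6 [400, 0, 486, 51] zmax 0.036 topc [0.4378 0.4078 0.0317] ext [0.0157 0.025  0.0086]
[[ 0.433  0.861  0.265  0.491]
 [ 0.901 -0.414 -0.128  0.232]
 [-0.001  0.294 -0.956  0.348]
 [ 0.     0.     0.     1.   ]] [[309.7   0.  322.5]
 [  0.  309.7 200.2]
 [  0.    0.    1. ]]
2.1667 [0.5584221  0.20167854 0.20520753]
45938
-0.01 0.006 4155 [0.561  0.2    0.0021] [0.5548 0.2012 0.001 ] [0.12   0.12   0.0077]
0.01 0.0135 3447 [0.561  0.2011 0.0118] [0.5587 0.2024 0.0127] [0.1079 0.107  0.0034]
0.0135 0.017 2418 [0.5609 0.2009 0.0152] [0.5599 0.2011 0.015 ] [0.1031 0.1032 0.0035]
0.02 0.028 95 [0.5609 0.2013 0.024 ] [0.5594 0.2022 0.0259] [0.0175 0.0175 0.0079]
0.027 0.031 65 [0.5599 0.2015 0.0288] [0.5594 0.2023 0.0283] [0.0148 0.0162 0.0036]
0.031 0.04 76 [0.5609 0.2011 0.0333] [0.5608 0.2011 0.034 ] [0.0105 0.0092 0.0046]
63 106 (293, 501, 3)
```

View pics/w1c.png

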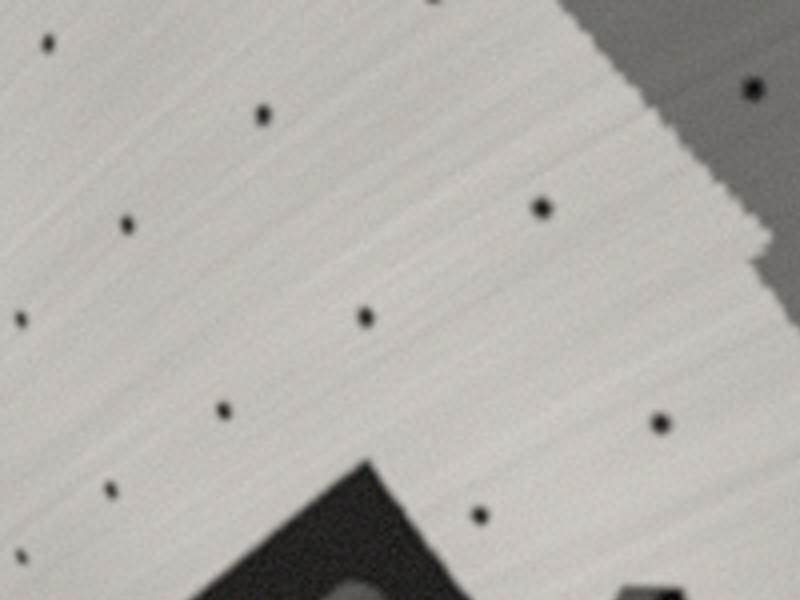

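The crop missed the nut. The depth data puts it at about (0.561, 0.201) with a 16–17 mm extent. Next I'll get the base yaw and the nut's hexagon from a rectified view.

```bash
cat >> h.py <<'E'
def rect(im,i,cx,cy,z,half=.06,s=5000):
    "ortho view of plane z; column=-y (right), row=-x(down): x up, y left"
    n=int(2*half*s);r,c=np.mgrid[:n,:n]
    W=np.stack([cx+half-r/s,cy+half-c/s,np.full(r.shape,z)],-1)
    T=np.array(i["pose"]);K=np.array(i["camera_matrix"]);p=(W-T[:3,3])@T[:3,:3]
    h=np.hypot(p[...,0],p[...,1])+1e-12;th=np.arctan2(h,p[...,2])
    return cv2.remap(im,(K[0,2]+K[0,0]*th*p[...,0]/h).astype("f4"),(K[1,2]+K[1,1]*th*p[...,1]/h).astype("f4"),2)
E
python3 - <<'E'
from h import *
i=camera_info("wrist");im,d=capture("wrist")
a=rect(im,i,.561,.201,.012,.065,4000);b=rect(im,i,.561,.201,.025,.02,15000)
g=(cv2.cvtColor(a,6)<70).astype("u1");c=max(cv2.findContours(g,0,2)[0],key=cv2.contourArea)
(x,y),wh,ang=cv2.minAreaRect(c);print("base centre",.561+.065-y/4000,.201+.065-x/4000,np.array(wh)/4000,"img angle",ang)
cv2.imwrite("pics/w2.png",np.hstack([cv2.resize(a,(400,400)),cv2.resize(b,(400,400))]))
E
```

```text
base centre 0.5606787261962891 0.20115223693847656 [0.08976757 0.09038583] img angle 13.97934627532959
```

View pics/w2.png

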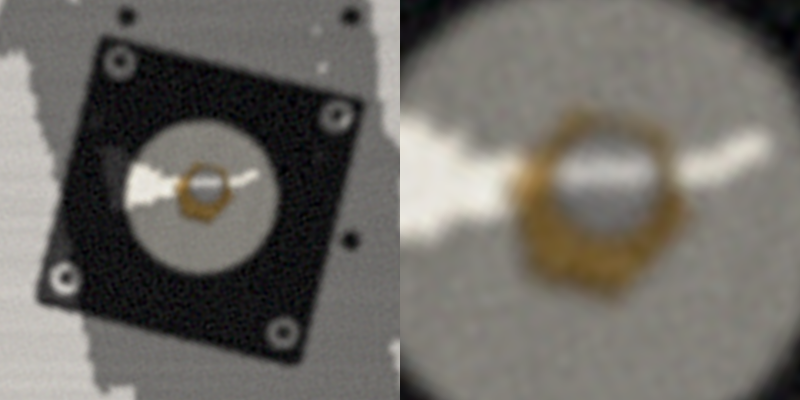

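Call:
move_arm:
  deltas:
    - {"grip": 8.5,"linear": [1,-26,2],"delta_rot": [0,0,0.38]}
    - {"grip": 8.5,"linear": [1,-26,2],"delta_rot": [0,0,0.38]}
    - {"grip": 8.5,"linear": [1,-26,2],"delta_rot": [0,0,0.38]}
    - {"grip": 8.5,"linear": [1,-26,2],"delta_rot": [0,0,0.38]}
    - {"grip": 8.5,"linear": [1,-26,2],"delta_rot": [0,0,0.38]}
    - {"grip": 8.5,"linear": [1,-26,2],"delta_rot": [0,0,0.38]}
    - {"grip": 8.5,"linear": [1,-26,2],"delta_rot": [0,0,0.38]}
    - {"grip": 8.5,"linear": [1,-26,2],"delta_rot": [0,0,0.38]}

```text
clock: 2.88
tcp_pos: [0.5692, -0.0613, 0.2264]
orientation: [0.034, 0.999, -0.001, 0.001]
ft_force: [0.5, 0.7, 0.6]
finger_gap: 0.0851
```

The rectified view shows the front nut about 16 mm across flats, with the base centre at (0.5607, 0.2012) and a yaw of about -14°. Now the yellow socket.

Run:
```python
from h import *
im,d,i,o=look(["socket_small_center"])
P,v,u=wpts(d,np.ones(d.shape,bool),i)
m=(abs(P[:,0]-.562)<.03)&(abs(P[:,1]+.067)<.03);P=P[m]
for lo,hi in((.05,.078),(.079,.086),(.086,.095),(.036,.046),(.01,.035)):
    q=P[(P[:,2]>lo)&(P[:,2]<hi)]
    if len(q)>3: print(lo,hi,len(q),np.round((q.min(0)+q.max(0))/2,4),np.round(np.ptp(q,axis=0),4))
a=rect(im,i,.562,-.067,.083,.02,15000);b=rect(im,i,.57,-.16,.003,.16,2500)
cv2.imwrite("pics/w3.png",np.hstack([cv2.resize(a,(400,400)),cv2.resize(b,(400,400))]))
print(sense()["tcp_pos"])
```

```text
socket_small_center 0.96 [303, 152, 332, 194] zmax 0.088 topc [ 0.5612 -0.0665  0.0846] ext [0.0258 0.0262 0.0064]
0.05 0.078 127 [ 0.5568 -0.0665  0.0643] [0.0174 0.0274 0.0274]
0.079 0.086 402 [ 0.5612 -0.0666  0.0825] [0.0258 0.0264 0.007 ]
0.086 0.095 145 [ 0.5616 -0.0667  0.0869] [0.0177 0.0173 0.0018]
0.036 0.046 60 [ 0.5548 -0.0666  0.041 ] [0.0132 0.0247 0.0095]
0.01 0.035 74 [ 0.5531 -0.0665  0.0225] [0.0101 0.0251 0.0248]
[ 0.5687024  -0.05792665  0.22550953]
```

View pics/w3.png

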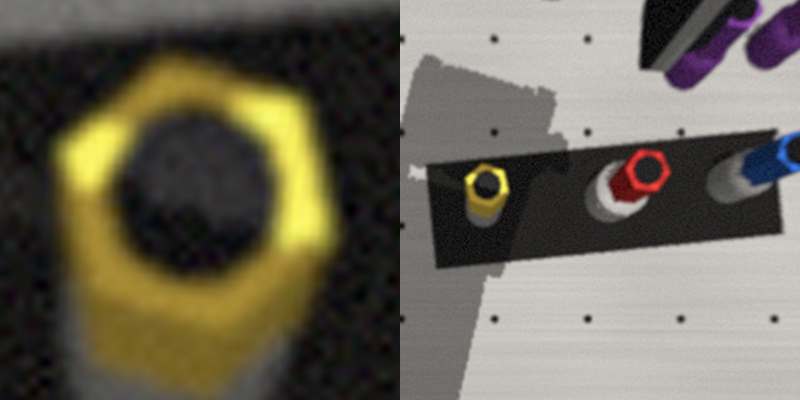

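Call:
move_arm:
  deltas:
    - {"grip": 5.5,"linear": [-0.6,-0.7,-8],"delta_rot": [0,0,0.23]}
    - {"grip": 5.5,"linear": [-0.6,-0.7,-10.5],"delta_rot": [0,0,0.23]}
    - {"grip": 5.5,"linear": [-0.6,-0.7,-10.5],"delta_rot": [0,0,0.23]}
    - {"grip": 5.5,"linear": [-0.6,-0.7,-10.5],"delta_rot": [0,0,0.23]}
    - {"grip": 5.5,"linear": [-0.6,-0.7,-10.5],"delta_rot": [0,0,0.23]}
    - {"grip": 5.5,"linear": [-0.6,-0.7,-10.5],"delta_rot": [0,0,0.23]}
    - {"grip": 5.5,"linear": [-0.6,-0.7,-10.5],"delta_rot": [0,0,0.23]}

```text
clock: 3.57
tcp_pos: [0.5647, -0.0654, 0.123]
orientation: [-0.083, 0.997, -0.001, 0.003]
ft_force: [1.2, 0.2, 1.1]
finger_gap: 0.055
```

Run:
```python
from h import *
im,d,i,o=look(["socket_small_center"])
s=sense();print(s["tcp_pos"],s["orientation"],s["finger_gap"],s["qpos"])
P,v,u=wpts(d,np.ones(d.shape,bool),i)
m=(abs(P[:,0]-.562)<.02)&(abs(P[:,1]+.067)<.02)&(P[:,2]>.08)&(P[:,2]<.09);q=P[m]
print(len(q),np.round((q.min(0)+q.max(0))/2,4),np.round(np.ptp(q,axis=0),4))
cv2.imwrite("pics/w4.png",np.hstack([cv2.resize(rect(im,i,.562,-.067,.083,.02,15000),(400,400)),im[:,120:520]]))
```

```text
socket_small_center 0.66 [307, 176, 341, 246] zmax 0.088 topc [ 0.5615 -0.0667  0.0844] ext [0.027  0.0255 0.0066]
[ 0.56427122 -0.06579864  0.12255213] [-8.28254412e-02  9.96561275e-01 -8.39732166e-04  2.20611086e-03] 0.054940084046029423 [-2.94671758e-01  1.65959755e-01  1.93106124e+00  7.60255734e-05
  1.03985107e+00 -2.03134775e+00]
1209 [ 0.5615 -0.0665  0.0839] [0.027  0.0262 0.0076]
```

View pics/w4.png

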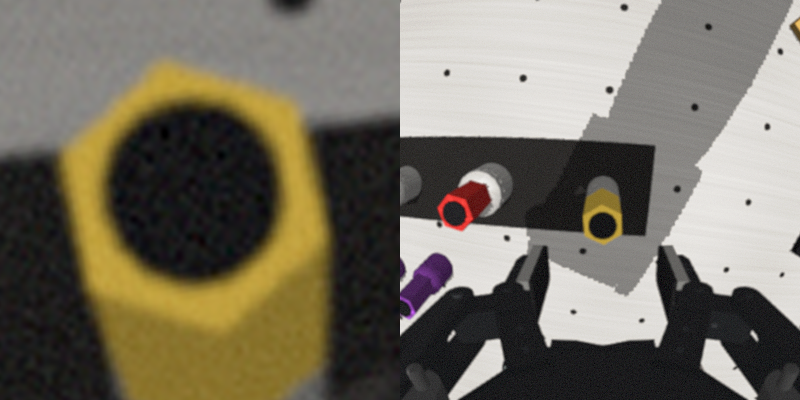

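Call:
move_arm:
  deltas:
    - {"grip": 5.5,"linear": [-0.2,-0.1,0],"delta_rot": [0,0,0.05]}
    - {"grip": 5.5,"linear": [-0.2,-0.1,-3],"delta_rot": [0,0,0.05]}
    - {"grip": 5.5,"linear": [-0.2,-0.1,-5.5],"delta_rot": [0,0,0.05]}
    - {"grip": 5.5,"linear": [-0.2,-0.1,-7.4],"delta_rot": [0,0,0.05]}
    - {"grip": 5.5,"linear": [-0.2,-0.1,-7.4],"delta_rot": [0,0,0.05]}
    - {"grip": 2,"linear": [-0.2,-0.1,-7.4],"delta_rot": [0,0,0.05]}
    - {"grip": 2,"linear": [-0.2,-0.1,-7.4],"delta_rot": [0,0,0.05]}
    - {"grip": 2,"linear": [-0.2,-0.1,-7.4],"delta_rot": [0,0,0.05]}
  squeeze: 50

```text
clock: 4.33
tcp_pos: [0.5624, -0.0673, 0.0484]
orientation: [-0.107, 0.994, -0.001, 0.002]
ft_force: [0.3, -0.1, -1.6]
finger_gap: 0.0229
```

Call:
move_arm:
  deltas:
    - {"grip": 2,"linear": [0,0,0],"delta_rot": [0,0,0]}
    - {"grip": 2,"linear": [0,0,0],"delta_rot": [0,0,0]}
    - {"grip": 2,"linear": [0,0,0],"delta_rot": [0,0,0]}
    - {"grip": 2,"linear": [0,0,0],"delta_rot": [0,0,0]}
    - {"grip": 2,"linear": [0,0,0],"delta_rot": [0,0,0]}

```text
clock: 4.75
tcp_pos: [0.5624, -0.0673, 0.0483]
orientation: [-0.107, 0.994, -0.001, 0.002]
ft_force: [0.5, 1.5, 6.5]
finger_gap: 0.0234
```

Call:
move_arm:
  deltas:
    - {"grip": 2,"linear": [0,0,2],"delta_rot": [0,0,0]}
    - {"grip": 2,"linear": [0,0,5],"delta_rot": [0,0,0]}
    - {"grip": 2,"linear": [0,0,8],"delta_rot": [0,0,0.065]}
    - {"grip": 2,"linear": [0,3,8],"delta_rot": [0,0,0.065]}
    - {"grip": 2,"linear": [0,6,8],"delta_rot": [0,0,0.065]}
    - {"grip": 2,"linear": [0,9,8],"delta_rot": [0,0,0.065]}
    - {"grip": 2,"linear": [0,12,8],"delta_rot": [0,0,0.065]}
    - {"grip": 2,"linear": [0,15,8],"delta_rot": [0,0,0.065]}

```text
clock: 5.42
tcp_pos: [0.5598, 0.0845, 0.1256]
orientation: [-0.139, 0.99, 0.0, -0.0]
ft_force: [0.5, 0.3, -2.5]
finger_gap: 0.0232
```

Call:
move_arm:
  deltas:
    - {"grip": 2,"linear": [-0.1,3,0],"delta_rot": [0,0,0]}
    - {"grip": 2,"linear": [-0.1,6,0],"delta_rot": [0,0,0]}
    - {"grip": 2,"linear": [-0.1,9,0],"delta_rot": [0,0,0]}
    - {"grip": 2,"linear": [-0.1,11,0],"delta_rot": [0,0,0]}
    - {"grip": 2,"linear": [-0.1,11.8,0],"delta_rot": [0,0,0]}
    - {"grip": 2,"linear": [-0.1,11.8,0],"delta_rot": [0,0,0]}
    - {"grip": 2,"linear": [-0.1,11.8,0],"delta_rot": [0,0,0]}
    - {"grip": 2,"linear": [-0.1,11.8,0],"delta_rot": [0,0,0]}

```text
clock: 6.08
tcp_pos: [0.5595, 0.1999, 0.1256]
orientation: [-0.139, 0.99, -0.0, -0.0]
ft_force: [-0.5, -1.1, -1.7]
finger_gap: 0.0233
```

Run:
```python
from h import *
i=camera_info("wrist");im,d=capture("wrist");s=sense()
print(s["tcp_pos"],s["orientation"],s["finger_gap"],s["ft_force"])
ts=s["tcp_pos"]
P,v,u=wpts(d,np.ones(d.shape,bool),i)
for lo,hi in((.075,.1),(.1,.122),(.13,.16),(.155,.175)):
    m=(abs(P[:,0]-.561)<.022)&(abs(P[:,1]-.201)<.022)&(P[:,2]>lo)&(P[:,2]<hi);q=P[m]
    if len(q)>3: print(lo,hi,len(q),np.round((q.min(0)+q.max(0))/2,4),np.round(np.ptp(q,axis=0),4))
a=rect(im,i,.561,.201,.015,.065,4000)
g=(cv2.cvtColor(a,6)<70).astype("u1");c=max(cv2.findContours(g,0,2)[0],key=cv2.contourArea)
r=cv2.resize(rect(im,i,ts[0],ts[1],ts[2]+.035,.02,15000),(400,400))
si,_=capture("side");cv2.imwrite("pics/w5.png",np.hstack([r,cv2.resize(si[90:200,220:330],(400,400),interpolation=2)]))
cv2.imwrite("pics/w5f.png",im)
```

```text
[0.55958344 0.19981906 0.12565921] [-1.38930701e-01  9.90302038e-01 -2.14164597e-04 -2.97845360e-04] 0.02323990386038839 [-0.10917058 -0.40137104 -2.4893553 ]
0.075 0.1 403 [0.5524 0.1988 0.0904] [0.0146 0.0256 0.0191]
0.1 0.122 709 [0.5532 0.1988 0.111 ] [0.0161 0.0253 0.0219]
0.13 0.16 2895 [0.558  0.2007 0.145 ] [0.0304 0.0434 0.03  ]
0.155 0.175 4285 [0.5564 0.2005 0.165 ] [0.0337 0.043  0.02  ]
```

View pics/w5.png

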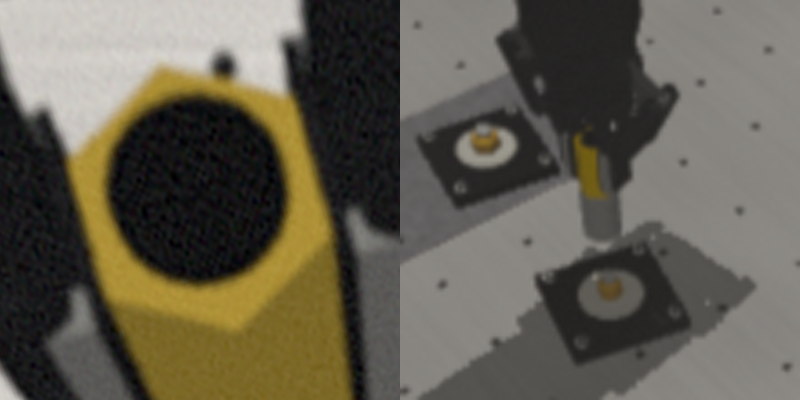

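The socket is held centred and upright over the nut. Shifting about 1 mm and descending.

Call:
move_arm:
  deltas:
    - {"grip": 2,"linear": [0.1,0.15,-1.5],"delta_rot": [0,0,0]}
    - {"grip": 2,"linear": [0.1,0.15,-3],"delta_rot": [0,0,0]}
    - {"grip": 2,"linear": [0.1,0.15,-4],"delta_rot": [0,0,0]}
    - {"grip": 2,"linear": [0.1,0.15,-4.6],"delta_rot": [0,0,0]}
    - {"grip": 2,"linear": [0.1,0.15,-4.6],"delta_rot": [0,0,0]}
    - {"grip": 2,"linear": [0.1,0.15,-4.6],"delta_rot": [0,0,0]}

```text
clock: 6.68
tcp_pos: [0.5606, 0.2023, 0.0798]
orientation: [-0.139, 0.99, -0.0, -0.0]
ft_force: [0.6, 0.4, -2.3]
finger_gap: 0.0234
```

Call:
move_arm:
  deltas:
    - {"grip": 2,"linear": [0,0,-0.2],"delta_rot": [0,0,0]}
    - {"grip": 2,"linear": [0,0,-0.4],"delta_rot": [0,0,0]}
    - {"grip": 2,"linear": [0,0,-0.6],"delta_rot": [0,0,0]}
    - {"grip": 2,"linear": [0,0,-0.7],"delta_rot": [0,0,0]}
    - {"grip": 2,"linear": [0,0,-0.8],"delta_rot": [0,0,0]}
    - {"grip": 2,"linear": [0,0,-0.8],"delta_rot": [0,0,0]}

```text
clock: 7.18
tcp_pos: [0.5604, 0.2027, 0.0717]
orientation: [-0.14, 0.99, -0.0, -0.0]
ft_force: [-0.3, -0.3, -2.9]
finger_gap: 0.0232
```

Call:
move_arm:
  deltas:
    - {"grip": 2,"linear": [0,0,-0.1],"delta_rot": [0,0,0]}
    - {"grip": 2,"linear": [0,0,-0.2],"delta_rot": [0,0,0]}
    - {"grip": 2,"linear": [0,0,-0.3],"delta_rot": [0,0,0]}
    - {"grip": 2,"linear": [0,0,-0.4],"delta_rot": [0,0,0]}
    - {"grip": 2,"linear": [0,0,-0.5],"delta_rot": [0,0,0]}
    - {"grip": 2,"linear": [0,0,-0.5],"delta_rot": [0,0,0]}

```text
clock: 7.68
tcp_pos: [0.561, 0.2022, 0.0668]
orientation: [-0.14, 0.99, -0.001, 0.001]
ft_force: [1.6, -2.6, -1.2]
finger_gap: 0.0232
```

Call:
move_arm:
  deltas:
    - {"grip": 2,"linear": [0,0,-0.1],"delta_rot": [0,0,0]}
    - {"grip": 2,"linear": [0,0,-0.2],"delta_rot": [0,0,0]}
    - {"grip": 2,"linear": [0,0,-0.3],"delta_rot": [0,0,0]}
    - {"grip": 2,"linear": [0,0,-0.4],"delta_rot": [0,0,0]}
    - {"grip": 2,"linear": [0,0,-0.5],"delta_rot": [0,0,0]}
    - {"grip": 2,"linear": [0,0,-0.6],"delta_rot": [0,0,0]}
    - {"grip": 2,"linear": [0,0,-0.7],"delta_rot": [0,0,0]}
    - {"grip": 2,"linear": [0,0,-0.7],"delta_rot": [0,0,0]}

```text
clock: 8.35
tcp_pos: [0.561, 0.2022, 0.0604]
orientation: [-0.14, 0.99, -0.0, 0.0]
ft_force: [0.4, -5.0, 2.4]
finger_gap: 0.0232
```

Call:
move_arm:
  deltas:
    - {"grip": 2,"linear": [0,-0.05,-0.05],"delta_rot": [0,0,0]}
    - {"grip": 2,"linear": [0,-0.08,-0.1],"delta_rot": [0,0,0]}
    - {"grip": 2,"linear": [0,-0.08,-0.15],"delta_rot": [0,0,0]}
    - {"grip": 2,"linear": [0,-0.08,-0.15],"delta_rot": [0,0,0]}
    - {"grip": 2,"linear": [0,-0.08,-0.15],"delta_rot": [0,0,0]}

```text
clock: 8.77
tcp_pos: [0.5611, 0.2022, 0.0603]
orientation: [-0.14, 0.99, 0.0, 0.0]
ft_force: [-1.5, -4.0, 8.6]
finger_gap: 0.0235
```

Run:
```python
from h import *
i=camera_info("wrist");im,d=capture("wrist");s=sense()
print(s["clock"],s["tcp_pos"],s["finger_gap"],s["ft_force"],s["moment"])
ts=s["tcp_pos"]
P,_,_=wpts(d,np.ones(d.shape,bool),i)
for lo,hi in((.018,.05),(.055,.09),(.091,.1)):
    q=P[(abs(P[:,0]-.561)<.022)&(abs(P[:,1]-.201)<.013)&(P[:,2]>lo)&(P[:,2]<hi)]
    if len(q)>3: print(lo,hi,len(q),np.round((q.min(0)+q.max(0))/2,4),np.round(np.ptp(q,axis=0),4))
r=cv2.resize(rect(im,i,.561,.201,.096,.02,15000),(400,400))
si,_=capture("side");cv2.imwrite("pics/w6.png",np.hstack([r,cv2.resize(si[90:200,220:330],(400,400),interpolation=2)]))
```

```text
8.8167 [0.56112102 0.20218578 0.06034063] 0.023115310320083307 [-1.88478394 -4.07565269  8.61603838] [-0.93339988  0.32851417 -0.06703549]
0.018 0.05 807 [0.5522 0.2009 0.034 ] [0.0186 0.0252 0.032 ]
0.055 0.09 1898 [0.5517 0.201  0.0725] [0.013  0.026  0.0349]
0.091 0.1 2988 [0.5599 0.201  0.0955] [0.0296 0.026  0.009 ]
```

View pics/w6.png

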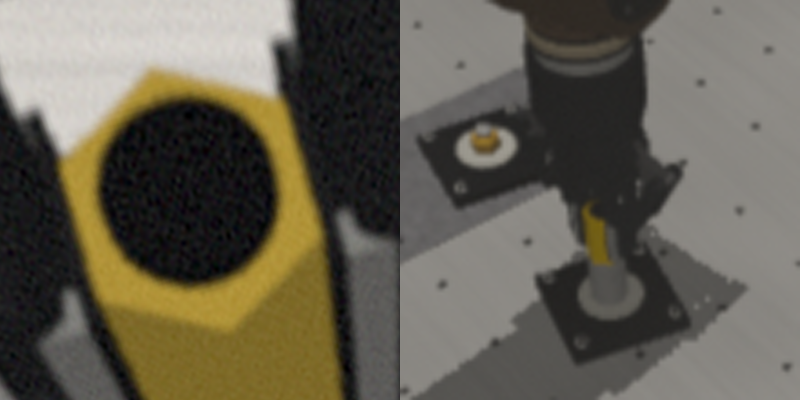

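```bash
python3 -c "
from workcell import *
print(job_done());s=sense();print(s['clock'],s['tcp_pos'],s['ft_force'],s['finger_gap'])"
```

```text
the job is handed in; nothing more can be done
None
the job is handed in; nothing more can be done
```

The small (yellow) socket fits the front nut. I seated it fully on the washer and handed the job in at about 8.8 s, still gripping it at 50 N. I tried only this socket: the close view showed the front nut at about 16 mm. The smallest socket can't go over a bigger nut, so a full seat settles the match. The red and blue sockets stayed on the mat, and I never moved near the swab tub, the lens tube or the bracket.

**Seating:** the tool stopped at z = 0.0603 m, exactly the height expected for a rim on the washer. The upward push was about 9 N when I handed in, and the side view shows the sleeve standing on the washer.

**Disagreements:**
- The tool's y position read 0.2022 m, about 1 mm off the nut centre at 0.2012 m. The wrist camera put the socket at 0.2010 m.
- A side force of about 4 N was left, which I did not remove.
- Depth and picture estimates of the socket's x position differed by about 1 mm before the grasp.

I took no new picture of the two unused sockets before handing in.

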